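# Load the specimen plate behind its catch and set the pointer on its line

### The job

Lay the grey specimen plate on the floor of the black-floored stage dock, labelled end towards you, and slide it along the channel under the lips until it is fully home, so that its own front edge lifts the steel catch and the catch drops again behind the plate; never touch the catch with the robot. Then turn the black knob until the pointer stands on the plate's white line, and let go. Leave the other things on the bench where they are.

Things in the scene. Friction and masses are not known exactly. Their poses are not given: they have to be found in the camera images.
- plate: Loose specimen plate: grey plastic slab 110 long (x) by 80 wide (y) by 12 mm thick, about 0.25 kg, starting flat on the bench right of the dock. Origin: centre of the underside, z up. +x is its front, which enters the dock first; a blank paper label lies at the rear (-x) end. The handle is an upright rib on its centre, 16 mm thick in x, 36 mm long in y, from 12 to 53 mm above the underside.
- plate_grip (a point): Middle of the plate's rib, 38 mm above the plate's underside, a good height to pinch; pinch the 16 mm thickness, that is along the plate's x.
- plate_mark (a point): Outer part of the white line (3 mm wide in x, 26 mm long in y, flush) on the plate: plate x = +22, y = -27 mm, on its top.
- dock: Fixed stage dock: black floor, white walls and knob housing. Origin: at bench height, below the home plate's centre. The plate slides in along its +x (away from the robot); y left, z up. Floor 10 mm above the bench, 112 mm wide, x = -200 to +72 mm, open in front. Home, the plate's origin is at x -3 to +2, y within 2 mm, against the end stop, its x along the dock's x.
- dock_start (a point): Point on the dock's open floor at dock x = -155 mm, 10 mm above the bench; axes as the dock's. A plate laid with its origin here is clear of catch, flares and lips, its front edge 5 mm before the catch's ramp.
- dock_mouth (a point): Middle of the channel's mouth on the floor, dock x = -56 mm. From here to the end stop at +57 the side walls stand 84 mm apart; before it they flare outward to x = -90. Lips 25 to 28.5 mm above the bench reach 8 mm in from each wall (x = -44 to +66), so the plate goes in by sliding, not from above.
- dock_home (a point): Where the plate's origin belongs when home: on the dock's floor, dock x = 0, 10 mm above the bench.
- catch (a joint): Angle of the steel gravity catch, rad: 0 fallen (rest), grows as its nose rises, to 0.6; about 0.09 while it rides on the plate. 50 g, falls by itself. Hinge at dock x = +54, left of the channel, 31 mm up; its arm runs outside the left wall to the nose. The nose's ramp rises at 30 degrees from 12 mm above the bench at dock x = -67 to 29 at -95, so the sliding plate lifts it with some 1 N.
- catch_nose (a point): Foot of the catch's rear face, at rest at dock x = -58, y = +33 mm, 12 mm above the bench. The nose spans dock y = +26 to +40 mm over the plate's left margin, so that the rib and a gripper about it pass to its right.
- knob (a joint): Angle of the black knob, rad, 0 to 4.5; it grows as the knob turns clockwise seen from above. Starts between 0.5 and 2.2. It moves the pointer 15 mm towards dock +x per rad; friction holds it where it is left (0.03 N m).
- knob_grip (a point): On the knob's upright axis, dock x = 0, y = -135 mm, 61 mm above the bench: the height to pinch. A bar 14 mm thick, 61 mm long, top 68 mm above the bench, stands on a 64 mm disc whose top is 38 mm above the bench. The bar lies along dock x at knob angle 0 and turns clockwise as it grows. It is on a 24 mm high housing right of the channel.
- pointer_tip (a point): Tip of the brass pointer, 3 mm wide, that slides along the right wall of the channel, 31 mm above the bench at dock y = -27 mm, dock x = -23 mm + 15 mm x knob angle. With the plate home it belongs above the white line (knob about 3.0): same position along the dock's x.
- jar: Bystander: specimen jar 60 mm across, 95 mm tall. Origin: centre of the base.
- dish: Bystander: shallow glass dish 90 mm across, 16 mm tall. Origin: centre of the base.
- magnifier: Bystander: hand lens about 215 mm long, 20 mm high, lying flat. Origin: underside, near the inner end of the handle; the lens lies at +x.
- pencil_box: Bystander: flat carton 185 x 85 x 20 mm. Origin: centre of the underside.
- caliper: Bystander: steel caliper 160 mm long (x), about 8 mm high, jaws to +y. Origin: underside, middle of the beam.
There are look-alikes about, which are no part of the job. What is shaped like the plate but orange or yellow is not meant.

How it is judged:
On the way, in this order (a step that is already met when the one before it is completed fails the run):
1. the plate's front edge has lifted the catch (value of joint catch above 0.05 rad and contact force between plate and catch above 0.03 N), for 0.05 s.
2. the plate is home in the channel and the catch has dropped behind it (x of plate in the frame of dock above -0.006 m and value of joint catch below 0.025 rad and y of plate in the frame of dock between -0.005 and 0.005 m and z of plate in the frame of dock below 0.013 m and y of plate_mark in the frame of dock below 0 m), for 0.2 s.
3. the pointer stands on the plate's white line (x of pointer_tip in the frame of plate_mark between -0.003 and 0.003 m), for 0.2 s.
At the end, for the whole second after the job is handed in: Plate at rest, flat on the dock's floor, home (within 6 mm along and 5 mm across, square to 0.07 rad, white line to the dock's right); catch fallen behind it (below 0.025 rad); pointer tip within 3 mm of the white line along the dock (all of step 2 and all of step 3 and x of plate in the frame of dock below 0.006 m and z of plate in the frame of dock above 0.007 m and angle between the x axis of plate and the x axis of dock, either way round below 0.07 rad and linear speed of plate below 0.02 m/s); the robot touches nothing.
It fails at once if the robot pushes on the catch (contact force between any of the fingers, the arm and catch above 0.5 N).
It fails at once if a bystander is shifted by more than 30 mm (distance of any of jar, dish, magnifier, pencil_box, caliper from where it was at the start of the episode above 0.03 m).
It also fails if it takes over 67 s, if anything falls off the work surface, if the arm or the gripper's body presses on something with over 40 N, if the wrist force passes 120 N, or if a joint passes its speed limit or range.

### The arm

A 6-joint arm with a two-finger parallel gripper is mounted at the origin on the work surface. World frame = base frame: x ahead of the robot, y to its left, z up, the work surface at z = 0. Lengths are in m, angles in rad, forces in N, time in s.
With the tool pointing down it reaches from about 0.425 to 0.95 m from the base axis. Payload 14.7 kg.
Tool frame: the origin (TCP) lies between the finger pads; the fingertips stand 8 mm ahead of it and the grasp point (between the pads) lies 11 mm behind it; z points along the fingers, y is the line along which they close (so a half turn about z gives the same grasp; the last joint's range is limited). The gripper opens to 85 mm and grips with 20 to 120 N. Pads are 22 mm wide; open, the fingers measure 114 mm over their backs; the gripper's body (76 mm by 85 mm) begins 54 mm behind the grasp point. The pads swing forward as they close: fully open they stand 13 mm farther back than shut.
Start: joints at [1.219, 0.48, 1.596, -0, 1.065, -0.047], TCP at [0.195, 0.62, 0.239] pointing down, gripper open.
Joint ranges: [-2.75, 2.75], [-0.82, 2.05], [0.23, 2.67], [-1.56, 4.7], [0.09, 2.69], [-2.92, 2.92]. Speed limits (rad/s): [1.89, 1.89, 2.39, 3.01, 3.01, 3.01].

### API

Orientations are given as a unit quaternion [x, y, z, w].
In Python, from plant import ctrl gives the robot as it stands.
- The arm moves only by the tool apply_moves, never from a script. Its argument "commands" is one flat list of numbers, 7 for each row, row after row: the shift along the world's x, y, z in mm, then the turn, a rotation vector about the world's x, y, z in degrees, then the finger opening in mm, from 0 to 85.4. In form: [tx, ty, tz, wx, wy, wz, gripper, tx, ty, tz, wx, wy, wz, gripper, ...]. A call has 1 to 8 rows; each row shifts and turns the commanded pose from where the row before left it; what a row does not reach is not made up. A row lasts 1/8 s, in which the tool goes at most 62.5 mm and 10.7 degrees, less where a joint would pass 70% of its speed; a pose out of reach is approached as far as the arm can. A call with a gripper value outside its range is refused whole. The fingers move at their own pace and stop on an object; "grip_force" is the grip in N (left out, the last holds). Time passes only in rows, so rows that do not move let the fingers close. It gives the time, the measured TCP pose, the force, the opening and the grip force at its end, in the units of the state.
- ctrl.observe(): the state, without advancing time (a new reading comes with each control period).
- ctrl.snapshot(name): name is "scene" or "top"; returns (picture, depth): 400x640x3 uint8, red, green, blue; 400x640 float32, m along the optical axis (not along the pixel's ray), 0 where there is no reading.
- ctrl.get_calibration(name): a dict with "vertical_fov" (degrees; the focal length in pixels is half the picture's height over the tangent of half this angle, whatever the lens; pixels are square), "cx", "cy" (the principal point, pixels), "world_from_camera" (4x4, takes a point from camera to world coordinates). Camera axes: x right, y down, z forward; pixel columns grow to the right and rows downward; lengths in m; the calibration is good to about 2 mm. A picture is of the moment at which its call begins. get_calibration takes no time and is no camera call.
- ctrl.sign_off(): hands the job in; it is judged then, once.
The state is a dict: "clock": time; "joint_pos": joint angles; "joint_vel": joint speeds; "joint_torque": joint torques, N m; "position": TCP position; "ee_rot": TCP orientation; "wrist_force": force on the tool from outside, world axes, zero at the start; "wrist_torque": the same for the moment, N m; "finger_gap": opening from 0.0 (shut) to 1.0 (fully open); "grasp_force": force on a finger pad.
Only numpy, scipy, OpenCV 4.12 (cv2) and the standard library are available. Lean on these libraries where they do the work, as an engineer would, in place of code of your own. Each camera call takes 0.05 s, during which the arm holds its last target. There are 200 camera calls.

## Working session

There is one attempt and no reset: what is moved stays moved. The work goes in short steps, Python scripts to look and compute and a tool call to move; the robot and the scene stay as the last step left them, time stands still between calls to the robot, and variables do not carry over. Pictures are saved under pics/ and viewed, at most 10 in all, crops included, and the job is handed in when it is done.

Besides the shell and the picture viewer there is one more tool, called in YAML: its name, and indented under it one key for each argument. apply_moves: Moves the arm, as the interface text tells. Its arguments: {"type":"object","properties":{"commands":{"type":"array","items":{"type":"number"}},"grip_force":{"type":"number"}},"required":["commands"]}

```bash
mkdir -p pics
cat > h.py <<'E'
import numpy as np, cv2
from plant import ctrl
def snap(n,f=None):
    p,d=ctrl.snapshot(n)
    if f: cv2.imwrite('pics/'+f,p[:,:,::-1]); np.save('pics/'+f+'.npy',d)
    return p,d
def pts(d,n):
    c=ctrl.get_calibration(n); h,w=d.shape; f=h/2/np.tan(np.radians(c['vertical_fov'])/2)
    v,u=np.mgrid[:h,:w]; P=np.stack([(u-c['cx'])/f*d,(v-c['cy'])/f*d,d],-1)
    T=np.array(c['world_from_camera']); return P@T[:3,:3].T+T[:3,3]
def ray(n,u,v,z):
    c=ctrl.get_calibration(n); f=200/np.tan(np.radians(c['vertical_fov'])/2)
    T=np.array(c['world_from_camera']); r=T[:3,:3]@[(u-c['cx'])/f,(v-c['cy'])/f,1]; o=T[:3,3]
    return o+r*(z-o[2])/r[2]
E
python3 - <<'E'
from h import *
for n in('scene','top'):
    snap(n,n+'.png'); c=ctrl.get_calibration(n); print(c)
print(ctrl.observe())
E
```

```text
{'vertical_fov': 43.15158045145877, 'cx': 325.13229635331305, 'cy': 202.8800196792404, 'world_from_camera': array([[-0.38585451,  0.64900978, -0.65566958,  1.56444056],
       [ 0.92238221,  0.25745354, -0.2879735 ,  0.3915709 ],
       [-0.01809316, -0.71589383, -0.69797468,  1.15966333],
       [ 0.        ,  0.        ,  0.        ,  1.        ]])}
{'vertical_fov': 43.622143915299084, 'cx': 332.57753034602877, 'cy': 204.30086112284758, 'world_from_camera': array([[-0.02459706, -0.99502071,  0.09658559,  0.3854672 ],
       [-0.99964791,  0.02351899, -0.0122846 , -0.03071108],
       [ 0.00995183, -0.09685375, -0.99524887,  1.66299298],
       [ 0.        ,  0.        ,  0.        ,  1.        ]])}
{'clock': 0.1, 'joint_pos': array([ 1.21940004e+00,  4.80764511e-01,  1.59684591e+00,  2.95639698e-05,
        1.06513012e+00, -4.65930370e-02]), 'joint_vel': array([ 0.00015813,  0.0011674 , -0.00305446,  0.00049352, -0.00107034,
       -0.00057878]), 'joint_torque': array([ 1.98010479e-03, -9.52259016e+01, -4.31037033e+01, -1.61619150e-04,
        5.23296665e-03, -1.22440895e-05]), 'position': array([0.19490005, 0.61968058, 0.23872651]), 'ee_rot': array([ 1.51819416e-01,  9.88408081e-01, -5.60061638e-04, -1.26132241e-04]), 'wrist_force': array([-0.13353401,  0.53260504,  0.31742471]), 'wrist_torque': array([-0.01682508, -0.06123314, -0.03722561]), 'grasp_force': 0.0, 'finger_gap': 0.9970714678368406}
```

View pics/top.png

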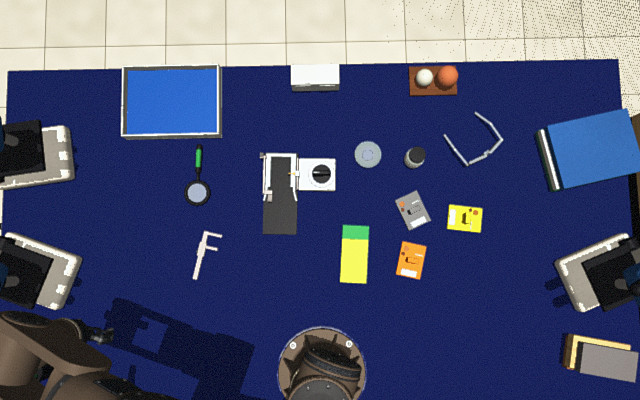

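View pics/scene.png

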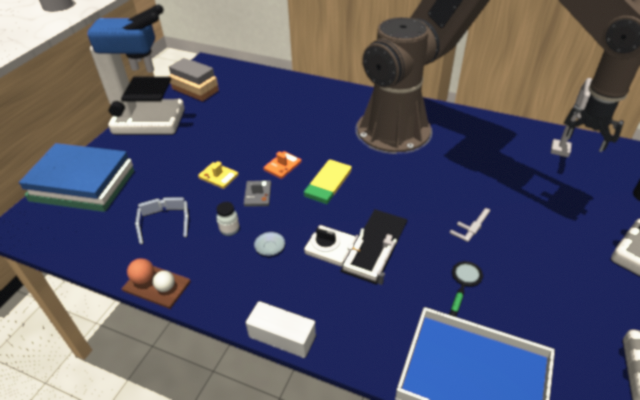

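Top view shows three plate-shaped things: grey at (412,210), orange at (411,260) and yellow at (465,218). I choose the grey one. The dock is at (280,195), the knob at (321,174), the jar at (415,157), the dish at (368,154) and the carton at (355,255). Next is a close crop of the plate and dock.

Run:
```python
from h import *
p=cv2.imread('pics/top.png'); c=p[140:245,250:450]
cv2.imwrite('pics/c1.png',cv2.resize(c,None,fx=4,fy=4,interpolation=cv2.INTER_CUBIC))
d=np.load('pics/top.png.npy'); P=pts(d,'top'); hsv=cv2.cvtColor(p,cv2.COLOR_BGR2HSV)
R=np.s_[180:240,385:440]
z=P[...,2]
m=np.zeros(z.shape,np.uint8); m[R]=(((z[R]>.006)|(hsv[R][...,1]<110))&(hsv[R][...,2]>60)).astype(np.uint8)
cs=max(cv2.findContours(m,0,2)[0],key=cv2.contourArea); print(cv2.minAreaRect(cs),cv2.contourArea(cs))
b=cv2.boxPoints(cv2.minAreaRect(cs)); print([ray('top',*q,.012).round(4) for q in b])
print('platez',np.percentile(z[m>0],[5,50,95]))
rib=(m>0)&(z>.035); print('rib',rib.sum(),P[rib].mean(0))
# dock floor, black
m=np.zeros(z.shape,np.uint8); m[145:240,255:345]=(z[145:240,255:345]>.004)
cs=max(cv2.findContours(m,0,2)[0],key=cv2.contourArea); print(cv2.boundingRect(cs))
k=np.zeros(z.shape,bool);k[155:195,300:340]=True
kk=k&(z>.052); print('bar',kk.sum(),P[kk].mean(0)); 
q=np.argwhere(kk)[:,::-1].astype(np.float32); print(cv2.fitLine(q,2,0,.01,.01).ravel())
fl=np.zeros(z.shape,np.uint8); fl[205:240,255:305]=(hsv[205:240,255:305,1]<120); 
cs=max(cv2.findContours(fl,0,2)[0],key=cv2.contourArea); r=cv2.minAreaRect(cs);print('floor',r,[ray('top',*q,.01).round(4) for q in cv2.boxPoints(r)])
```

```text
((412.2264404296875, 208.70755004882812), (38.75430679321289, 27.487388610839844), 60.945396423339844) 816.0
[array([ 0.5607, -0.2452,  0.012 ]), array([ 0.6036, -0.3271,  0.012 ]), array([ 0.4889, -0.385 ,  0.012 ]), array([ 0.4466, -0.3035,  0.012 ])]
platez [0.00527562 0.011653   0.04978728]
rib 65 [ 0.49912371 -0.27144257  0.3008047 ]
(258, 145, 83, 92)
bar 96 [ 0.63655605 -0.01631151  0.11757836]
[ 9.94242370e-01 -1.07154705e-01  3.21281250e+02  1.72385422e+02]
floor ((279.5, 219.5), (29.0, 35.0), 90.0) [array([0.5491, 0.1831, 0.01  ]), array([0.5463, 0.0671, 0.01  ]), array([0.4502, 0.0688, 0.01  ]), array([0.453 , 0.1841, 0.01  ])]
```

View pics/c1.png

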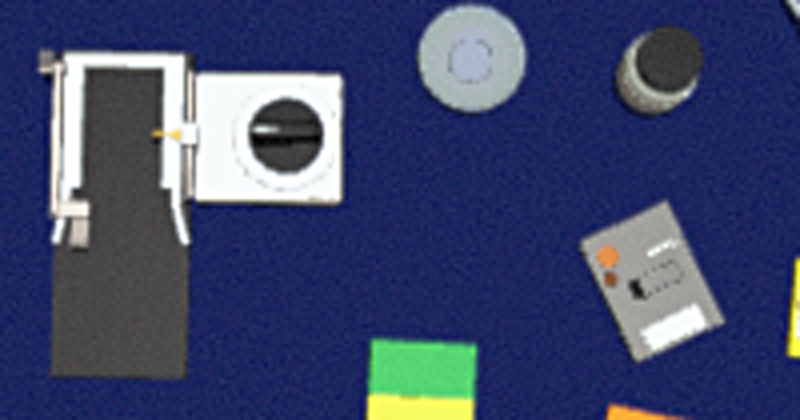

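The crop shows the grey plate with its label at (673,328), white line at (661,247) and rib around (655,278), front pointing up-left. In the dock, the pointer tip is at (155,134), the catch nose at (78,228), and the knob bar lies sideways at about 1.6 rad. Next I measure these more exactly.

```bash
cat > m.py <<'E'
from h import *
def plate(p,R,z=.012):
    y0,y1,x0,x1=R; S=8
    c=cv2.resize(p[y0:y1,x0:x1,::-1].copy(),None,fx=S,fy=S,interpolation=cv2.INTER_CUBIC)
    # bluish background: b-r large
    m=((c[...,0].astype(int)-c[...,2])<45).astype(np.uint8)
    m=1-m if False else m
    m=((c[...,2].astype(int)>75)).astype(np.uint8)
    m=cv2.morphologyEx(m,cv2.MORPH_OPEN,np.ones((9,9)))
    k=max(cv2.findContours(m,0,2)[0],key=cv2.contourArea)
    q=((k.reshape(-1,2)+.5)/S-.5+[x0,y0])
    W=np.array([ray('top',*a,z)[:2] for a in q]).astype(np.float32)*1000
    return cv2.minAreaRect(W)
def edge(p,rows,a,b,ch=2):
    # sub-pixel strongest change of (blue-red) between columns a..b
    o=[]
    for r in rows:
        s=p[r,a:b,2].astype(float)-p[r,a:b,0]; mid=(s.max()+s.min())/2
        i=np.flatnonzero(np.diff(s>mid))[0]; o.append((a+i+(mid-s[i])/(s[i+1]-s[i]),r))
    return np.array(o)
E
python3 - <<'E'
from m import *
p=cv2.imread('pics/top.png')[:,:,::-1]
print('plate',plate(p,(183,240,386,437)))
def W(e,z=.01): return np.array([ray('top',*a,z)[:2] for a in e])
def fit(w,x0): return np.polyfit(w[:,0],w[:,1],1), w
L=edge(p,range(206,231),256,272); R=edge(p,range(206,231),288,306)
for n,e in(('L',L),('R',R)):
    w=W(e); f=np.polyfit(w[:,0],w[:,1],1); print(n,f[0],np.polyval(f,[.45,.55]).round(4))
fr=[]
for c in range(266,296):
    s=p[226:242,c,2].astype(float)-p[226:242,c,0]; mid=(s.max()+s.min())/2; i=np.flatnonzero(np.diff(s>mid))[0]
    fr.append((c,226+i+(mid-s[i])/(s[i+1]-s[i])))
w=W(fr); f=np.polyfit(w[:,1],w[:,0],1); print('front x at y=.125',np.polyval(f,.125),'slope',f[0])
# bar/disc: dark blob in housing
g=p.max(2)[155:195,302:342]; m=(cv2.resize(g,None,fx=8,fy=8,interpolation=cv2.INTER_CUBIC)<110).astype(np.uint8)
k=max(cv2.findContours(m,0,2)[0],key=cv2.contourArea); (u,v),r=cv2.minEnclosingCircle(k); u,v=(u+.5)/8-.5+302,(v+.5)/8-.5+155
print('disc',u,v,r/8,ray('top',u,v,.038))
# pointer yellow
h=cv2.cvtColor(p.copy(),cv2.COLOR_RGB2HSV); y=np.zeros((400,640),bool); y[160:190,283:300]=((h[...,0]>12)&(h[...,0]<35)&(h[...,1]>110)&(h[...,2]>100))[160:190,283:300]
yy=np.argwhere(y); print('ptr',yy.mean(0),yy[:,1].min(),ray('top',yy[:,1].min(),yy[:,0].mean(),.031))
E
```

```text
plate ((520.5025024414062, -315.8561096191406), (113.91644287109375, 83.85250854492188), 23.63021469116211)
L -0.027501386493246287 [0.1835 0.1807]
R -0.03456396684671799 [0.0707 0.0673]
front x at y=.125 0.4510304103116455 slope 0.04102064849384586
disc 321.5 174.5 28.19589614868164 [ 0.64236897 -0.01680236  0.038     ]
ptr [173. 291.] 288 [0.65101824 0.09359116 0.031     ]
```

apply_moves:
  commands: [50,-30,0,0,0,-9.8,70,50,-30,0,0,0,-9.8,70,50,-30,0,0,0,-9.8,70,50,-30,0,0,0,-9.8,70,50,-30,0,0,0,-9.8,70,10,-60,0,0,0,0,70,10,-60,0,0,0,0,70,10,-60,0,0,0,0,70]
  grip_force: 40

```text
clock: 1.1
position: [0.475, 0.2881, 0.239]
ee_rot: [0.548, 0.837, -0.0, -0.0]
wrist_force: [1.1, -0.5, 0.7]
finger_gap: 0.817
grasp_force: 0.0
```

apply_moves:
  commands: [10,-60,0,0,0,0,60,10,-60,0,0,0,0,60,10,-60,0,0,0,0,60,10,-60,0,0,0,0,60,5,-60,0,0,0,0,60,0,-60,0,0,0,0,60,0,-60,0,0,0,0,60,0,-60,0,0,0,0,60]

```text
clock: 2.1
position: [0.5196, -0.1919, 0.2392]
ee_rot: [0.548, 0.836, 0.0, -0.0]
wrist_force: [1.1, 0.1, 0.5]
finger_gap: 0.703
grasp_force: 0.0
```

apply_moves:
  commands: [0,-60,0,0,0,0,60,0,-60,0,0,0,0,60,0,-6,-20,0,0,0,60,0,0,-20,0,0,0,60,0,0,0,0,0,0,60]

```text
clock: 2.72
position: [0.519, -0.3155, 0.1977]
ee_rot: [0.548, 0.836, 0.0, -0.002]
wrist_force: [-0.5, -0.3, 0.7]
finger_gap: 0.706
grasp_force: 0.0
```

apply_moves:
  commands: [0,0,-50,0,0,0,50,0,0,-50,0,0,0,50,0,0,-40,0,0,0,50,0,0,-20,0,0,0,50,0,0,-9,0,0,0,50,0,0,0,0,0,0,50]

```text
clock: 3.48
position: [0.5205, -0.3162, 0.0309]
ee_rot: [0.548, 0.836, -0.0, 0.0]
wrist_force: [0.4, 0.2, 0.8]
finger_gap: 0.585
grasp_force: 0.0
```

Run:
```python
from h import *
for n in('scene',): 
    p,d=snap(n,'s2.png'); cv2.imwrite('pics/s2c.png',cv2.resize(p[110:290,190:430,::-1],None,fx=3.2,fy=3.2,interpolation=cv2.INTER_CUBIC))
```

```text
(no output)
```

View pics/s2c.png

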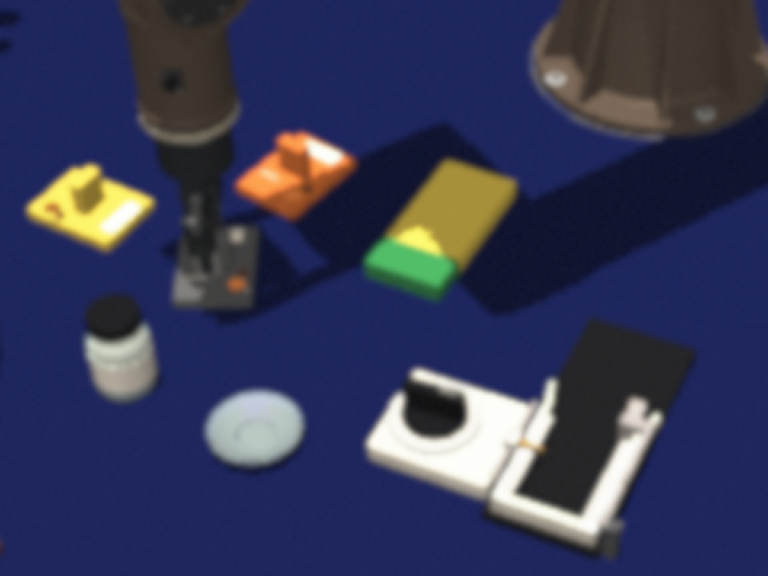

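The gripper straddles the grey plate's rib at about (205,240). I'll close the fingers and lift.

apply_moves:
  commands: [0,0,-3,0,0,0,30,0,0,0,0,0,0,5,0,0,0,0,0,0,5,0,0,0,0,0,0,5,0,0,0,0,0,0,5,0,0,0,0,0,0,5]

```text
clock: 4.28
position: [0.5203, -0.3162, 0.028]
ee_rot: [0.548, 0.836, -0.0, 0.0]
wrist_force: [-1.5, -0.0, 5.6]
finger_gap: 0.18
grasp_force: 40.2
```

apply_moves:
  commands: [0,0,30,0,0,0,5,0,0,40,0,0,0,5,0,0,30,0,0,0,5,0,0,0,0,0,0,5]

```text
clock: 4.78
position: [0.5212, -0.3167, 0.1296]
ee_rot: [0.548, 0.836, -0.0, 0.002]
wrist_force: [0.3, -0.2, -2.1]
finger_gap: 0.183
grasp_force: 39.8
```

apply_moves:
  commands: [-10,30,0,0,0,-5,5,-5,50,0,0,0,-5,5,-5,60,0,0,0,-5,5,-5,60,0,0,0,-5,5,0,60,0,0,0,-5.4,5,0,60,0,0,0,0,5,0,60,0,0,0,0,5,-5,40,0,0,0,0,5]

```text
clock: 5.78
position: [0.4893, 0.1064, 0.1263]
ee_rot: [0.718, 0.696, -0.0, -0.0]
wrist_force: [1.2, -1.3, -2.6]
finger_gap: 0.181
grasp_force: 39.7
```

apply_moves:
  commands: [-5,22,0,0,0,0,5,0,0,-20,0,0,0,5,0,0,0,0,0,0,5,0,0,0,0,0,0,5]

```text
clock: 6.28
position: [0.4849, 0.1257, 0.1071]
ee_rot: [0.719, 0.695, -0.0, -0.0]
wrist_force: [0.7, 0.8, -1.9]
finger_gap: 0.181
grasp_force: 39.6
```

Run:
```python
from h import *
p,d=snap('top','t3.png'); cv2.imwrite('pics/t3c.png',cv2.resize(p[140:245,250:350,::-1],None,fx=5,fy=5,interpolation=cv2.INTER_CUBIC))
print(ctrl.observe()['position'])
```

```text
[0.48510287 0.12570828 0.10737927]
```

View pics/t3c.png

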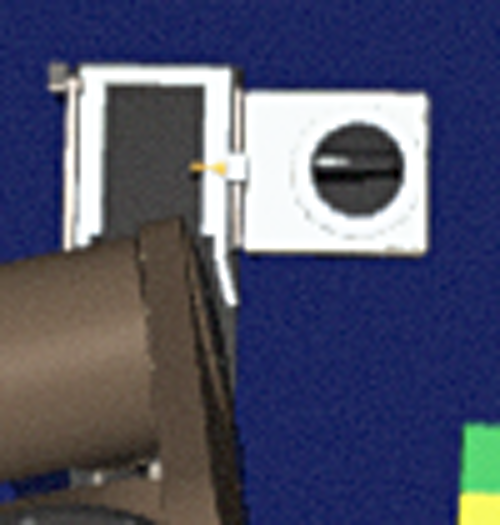

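The arm hides the plate from above. The inner channel, pointer (192,167) and knob (357,170) are clear. I'll lower the plate onto the open floor.

apply_moves:
  commands: [8,0,-30,0,0,0,5,0,0,-25,0,0,0,5,0,0,-10,0,0,0,5,0,0,-3,0,0,0,5,0,0,0,0,0,0,5]

```text
clock: 6.95
position: [0.4934, 0.126, 0.0399]
ee_rot: [0.719, 0.695, 0.0, 0.0]
wrist_force: [0.8, -0.4, -2.4]
finger_gap: 0.18
grasp_force: 39.6
```

Run:
```python
from h import *
p,d=snap('scene','s4.png'); cv2.imwrite('pics/s4c.png',cv2.resize(p[200:290,300:430,::-1],None,fx=6,fy=6,interpolation=cv2.INTER_CUBIC))
```

```text
(no output)
```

View pics/s4c.png

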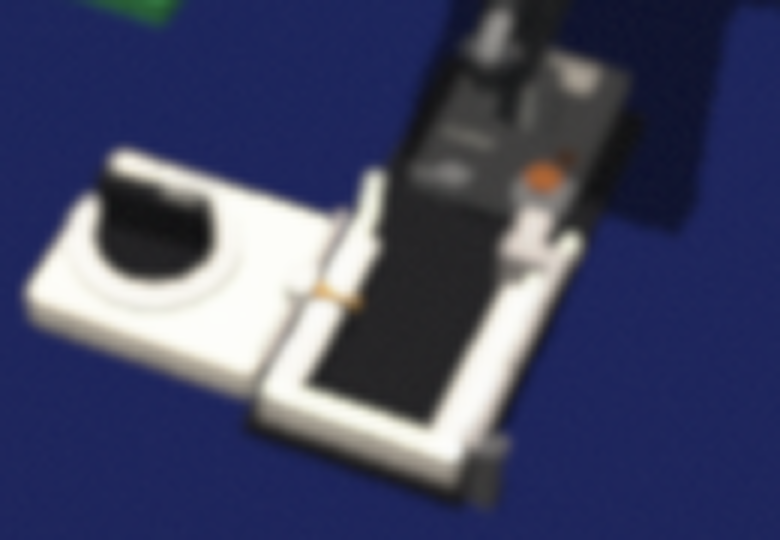

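The plate sits at (520,140) in this crop, square in front of the catch nose (525,235). I'll set it down and slide slowly, watching the force.

apply_moves:
  commands: [0,0,-2,0,0,0,5,0,0,0,0,0,0,5]

```text
clock: 7.25
position: [0.4936, 0.1262, 0.038]
ee_rot: [0.718, 0.696, 0.001, 0.0]
wrist_force: [0.4, 0.6, 5.0]
finger_gap: 0.183
grasp_force: 40.7
```

apply_moves:
  commands: [6,-0.2,0,0,0,0,5,6,-0.2,0,0,0,0,5,6,-0.2,0,0,0,0,5,6,-0.2,0,0,0,0,5,6,-0.2,0,0,0,0,5,6,-0.2,0,0,0,0,5]

```text
clock: 8.0
position: [0.5272, 0.1247, 0.038]
ee_rot: [0.718, 0.696, -0.001, -0.001]
wrist_force: [-13.6, 0.0, 19.0]
finger_gap: 0.185
grasp_force: 42.7
```

apply_moves:
  commands: [0,0,0.7,0,0,0,5,0,0,0,0,0,0,5]
  grip_force: 25

```text
clock: 8.25
position: [0.5292, 0.1249, 0.0382]
ee_rot: [0.718, 0.696, 0.0, 0.0]
wrist_force: [-0.2, -0.3, -3.2]
finger_gap: 0.185
grasp_force: 39.6
```

apply_moves:
  commands: [6,-0.2,0,0,0,0,5,6,-0.2,0,0,0,0,5,6,-0.2,0,0,0,0,5,6,-0.2,0,0,0,0,5,6,-0.2,0,0,0,0,5,0,0,0,0,0,0,5]

```text
clock: 9.0
position: [0.5591, 0.1234, 0.038]
ee_rot: [0.719, 0.695, -0.0, -0.0]
wrist_force: [-3.0, -3.7, 3.3]
finger_gap: 0.183
grasp_force: 40.6
```

apply_moves:
  commands: [6,-0.4,0,0,0,0,5,6,-0.4,0,0,0,0,5,6,-0.3,0,0,0,0,5,6,-0.3,0,0,0,0,5,0,0,0,0,0,0,5]

```text
clock: 9.62
position: [0.5843, 0.1224, 0.038]
ee_rot: [0.719, 0.695, 0.001, 0.001]
wrist_force: [1.4, -1.9, -1.2]
finger_gap: 0.178
grasp_force: 39.9
```

apply_moves:
  commands: [6,-0.2,0,0,0,0,5,6,-0.2,0,0,0,0,5,6,-0.2,0,0,0,0,5,6,-0.2,0,0,0,0,5,0,0,0,0,0,0,5]

```text
clock: 10.25
position: [0.6073, 0.1215, 0.038]
ee_rot: [0.719, 0.696, 0.0, 0.0]
wrist_force: [-0.4, -4.1, 0.4]
finger_gap: 0.178
grasp_force: 40.2
```

apply_moves:
  commands: [6,-0.4,0,0,0,0,5,6,-0.3,0,0,0,0,5,6,-0.2,0,0,0,0,5,6,-0.2,0,0,0,0,5,6,-0.2,0,0,0,0,5,0,0,0,0,0,0,5]

```text
clock: 11.0
position: [0.6377, 0.1202, 0.038]
ee_rot: [0.719, 0.695, 0.0, 0.0]
wrist_force: [0.7, -3.2, 0.7]
finger_gap: 0.18
grasp_force: 40.1
```

apply_moves:
  commands: [4,-0.1,0,0,0,0,5,4,-0.1,0,0,0,0,5,2,0,0,0,0,0,5,0,0,0,0,0,0,5]

```text
clock: 11.5
position: [0.6465, 0.1199, 0.038]
ee_rot: [0.719, 0.696, -0.0, -0.0]
wrist_force: [-5.5, -3.6, 6.3]
finger_gap: 0.183
grasp_force: 40.9
```

apply_moves:
  commands: [1.5,0,0,0,0,0,5,1.5,0,0,0,0,0,5,0,0,0,0,0,0,5]

```text
clock: 11.88
position: [0.6491, 0.1198, 0.038]
ee_rot: [0.718, 0.696, -0.001, -0.0]
wrist_force: [-9.4, -4.6, 8.1]
finger_gap: 0.18
grasp_force: 41.3
```

Run:
```python
from h import *
p,d=snap('scene','s5.png'); cv2.imwrite('pics/s5c.png',cv2.resize(p[200:290,300:430,::-1],None,fx=6,fy=6,interpolation=cv2.INTER_CUBIC))
```

```text
(no output)
```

View pics/s5c.png

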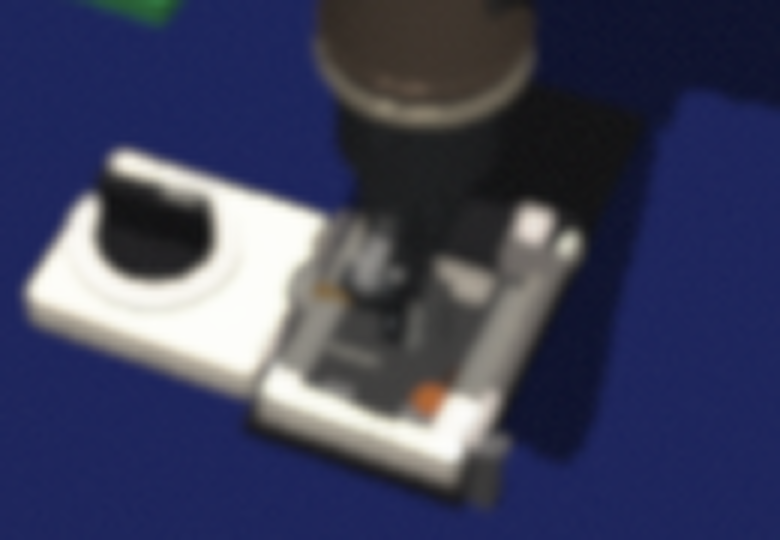

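The plate is nearly at the end wall, but the catch nose at (530,225) can't be judged yet. I'll keep pushing until the force shows the stop.

apply_moves:
  commands: [0,0,0.3,0,0,0,5,1.5,-0.1,0,0,0,0,5,0,0,0,0,0,0,5]

```text
clock: 12.3
position: [0.6508, 0.1198, 0.038]
ee_rot: [0.719, 0.695, -0.001, -0.0]
wrist_force: [-6.3, -3.3, 2.4]
finger_gap: 0.18
grasp_force: 40.4
```

apply_moves:
  commands: [1.5,-0.1,0,0,0,0,5,0,0,0,0,0,0,5]

```text
clock: 12.55
position: [0.6508, 0.1198, 0.0381]
ee_rot: [0.719, 0.695, -0.002, -0.001]
wrist_force: [-14.4, -2.3, 11.4]
finger_gap: 0.181
grasp_force: 41.6
```

apply_moves:
  commands: [1.5,-0.1,0,0,0,0,5,0,0,0,0,0,0,5]

```text
clock: 12.8
position: [0.6509, 0.1198, 0.0381]
ee_rot: [0.719, 0.695, -0.002, -0.002]
wrist_force: [-23.0, -0.8, 19.3]
finger_gap: 0.18
grasp_force: 42.8
```

The position holds at 0.6508 while the force climbs, so this is the end stop. I'll unload, release and rise.

apply_moves:
  commands: [-2.5,0.2,0.3,0,0,0,5,0,0,0,0,0,0,30,0,0,0,0,0,0,36,0,0,0,0,0,0,36,0,0,40,0,0,0,36,0,0,50,0,0,0,36,0,0,50,0,0,0,36]

```text
clock: 13.68
position: [0.652, 0.12, 0.18]
ee_rot: [0.719, 0.695, -0.0, -0.0]
wrist_force: [0.9, 0.3, -0.1]
finger_gap: 0.421
grasp_force: 0.0
```

apply_moves:
  commands: [-60,40,0,0,0,0,36,-60,60,0,0,0,0,36,-40,60,0,0,0,0,36,0,60,0,0,0,0,36,0,40,0,0,0,0,36,0,0,0,0,0,0,36]

```text
clock: 14.42
position: [0.521, 0.3539, 0.1786]
ee_rot: [0.717, 0.697, 0.001, -0.0]
wrist_force: [0.2, -0.6, -0.2]
finger_gap: 0.422
grasp_force: 0.0
```

Run:
```python
from m import *
p,d=snap('top','t6.png'); cv2.imwrite('pics/t6c.png',cv2.resize(p[145:215,250:345,::-1],None,fx=8,fy=8,interpolation=cv2.INTER_CUBIC))
P=pts(d,'top'); z=P[...,2]; k=np.zeros(z.shape,bool);k[158:192,305:338]=True
kk=k&(z>.055)&(z<.075); Q=P[kk][:,:2]; print('bar',kk.sum(),Q.mean(0),Q.min(0),Q.max(0)); print(cv2.fitLine(Q.astype(np.float32),2,0,.01,.01).ravel())
S=8; g=cv2.resize(p.max(2)[160:190,306:337],None,fx=S,fy=S,interpolation=cv2.INTER_CUBIC); m=(g<120).astype(np.uint8)
c=max(cv2.findContours(m,0,2)[0],key=cv2.contourArea); (u,v),r=cv2.minEnclosingCircle(c);print((u+.5)/S-.5+306,(v+.5)/S-.5+160,r/S,ray('top',(u+.5)/S-.5+306,(v+.5)/S-.5+160,.038))
```

```text
bar 85 [ 0.64503743 -0.01721483] [ 0.63782006 -0.0447106 ] [0.65422418 0.01350976]
[ 0.01893379 -0.99982077  0.6450374  -0.01721483]
321.102276802063 173.46712684631348 9.301640510559082 [ 0.64582823 -0.01557299  0.038     ]
```

View pics/t6c.png

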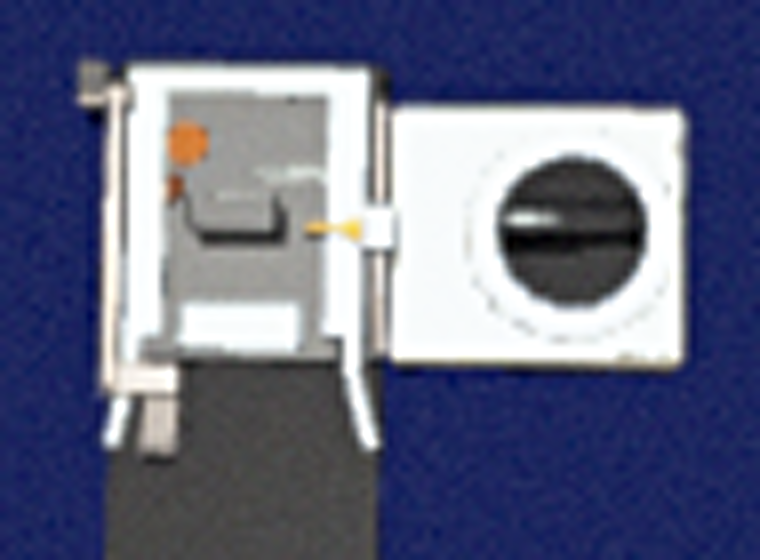

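The plate is home and the catch nose (158,410) lies behind its rear edge. The pointer tip is at (305,228) and the white line at about (295,172). Next I work out the turn and move over the knob.

```bash
cat > ptr.py <<'E'
from m import *
import sys
def measure(p):
    S=8; y0,x0=155,282; c=cv2.resize(p[y0:190,x0:296].copy(),None,fx=S,fy=S,interpolation=cv2.INTER_CUBIC).astype(int)
    w=lambda m:(lambda q:(q[:,1].mean()/S+.5/S-.5+x0,q[:,0].mean()/S+.5/S-.5+y0))(np.argwhere(m))
    yel=(c[...,0]-c[...,2])>60; yel[:,:int(4*S)]=0; yel[:, int(9*S):]=0
    a=w(yel) if yel.any() else None
    A=ray('top',*a,.031); o=np.array([.651,.1205]); ex=np.array([.9995,-.033])
    print('ptr',a,(A[:2]-o)@ex*1000)
    u=range(284,290)
    for col in u: print(col,p[160:180,col].astype(int).min(1))
E
python3 - <<'E'
from ptr import *
measure(cv2.imread('pics/t6.png')[:,:,::-1])
print((ray('top',287,166,.022)-ray('top',287,165,.022))[:2]*1000)
for r in (165,166,167): print(r,(ray('top',287,r,.022)[:2]-[.651,.1205])@[.9995,-.033]*1000)
E
```

```text
ptr (np.float64(289.1891304347826), np.float64(172.93423913043478)) 1.164684630908529
284 [153 153 151 151 155 160 181 182 153 122  92  85  85  64  31  85 159 156
 154 152]
285 [153 152 151 148 154 157 178 182 150 152 139  92  70  68  75 108 156 157
 154 155]
286 [158 156 151 152 151 170 211 187 156 153 154 151 154 148 153 155 159 156
 158 157]
287 [154 156 154 152 154 166 215 185 150 149 157 156 161 158 155 157 156 154
 156 152]
288 [149 154 153 154 150 171 210 171 153 156 154 153 148 119 100 152 158 154
 154 155]
289 [149 145 143 147 150 163 207 166 145 145 147 152 147 101  83 148 152 150
 149 153]
[-3.36208803  0.05304153]
165 29.17455745060954
166 25.812400098889068
167 22.451560525508185
```

apply_moves:
  commands: [20,-60,0,0,0,0,36,20,-60,0,0,0,0,36,20,-60,0,0,0,0,36,20,-60,0,0,0,0,36,20,-60,0,0,0,0,36,20,-60,0,0,0,0,36,5,-9,-30,0,0,0,36,0,0,0,0,0,0,36]

```text
clock: 15.48
position: [0.6431, -0.0158, 0.1468]
ee_rot: [0.72, 0.694, -0.001, -0.001]
wrist_force: [-0.9, 0.2, 0.8]
finger_gap: 0.421
grasp_force: 0.0
```

apply_moves:
  commands: [3,0.5,-40,0,0,0,36,0,0,-40,0,0,0,36,0,0,-14,0,0,0,36,0,0,-2,0,0,0,36,0,0,0,0,0,0,36]

```text
clock: 16.1
position: [0.6486, -0.0132, 0.0541]
ee_rot: [0.718, 0.696, 0.001, 0.001]
wrist_force: [0.9, -0.6, 0.2]
finger_gap: 0.419
grasp_force: 0.0
```

apply_moves:
  commands: [0,0,0,0,0,0,20,0,0,0,0,0,0,3,0,0,0,0,0,0,3,0,0,0,0,0,0,3]
  grip_force: 20

```text
clock: 16.6
position: [0.644, -0.013, 0.0535]
ee_rot: [0.718, 0.696, -0.002, -0.002]
wrist_force: [-22.9, 1.0, 19.8]
finger_gap: 0.155
grasp_force: 22.5
```

apply_moves:
  commands: [-4.5,-2,0,0,0,0,3,0,0,0,0,0,0,3]

```text
clock: 16.85
position: [0.6435, -0.0139, 0.0537]
ee_rot: [0.719, 0.695, 0.001, -0.0]
wrist_force: [-0.0, 14.7, 0.2]
finger_gap: 0.157
grasp_force: 20.9
```

apply_moves:
  commands: [0,1,0,0,0,-8,3,0,0,0,0,0,-8,3,0,0,0,0,0,-8,3,0,0,0,0,0,-8,3,0,0,0,0,0,-8,3,0,0,0,0,0,0,3]

```text
clock: 17.6
position: [0.6435, -0.0137, 0.0537]
ee_rot: [0.914, 0.407, 0.0, -0.0]
wrist_force: [-0.9, 6.9, 1.3]
finger_gap: 0.159
grasp_force: 21.1
```

apply_moves:
  commands: [0,0,0,0,0,-8,3,0,0,0,0,0,-8,3,0,0,0,0,0,-8,3,0,0,0,0,0,-8,3,0,0,0,0,0,-8,3,0,0,0,0,0,-4,3,0,0,0,0,0,0,3]

```text
clock: 18.48
position: [0.6435, -0.0137, 0.0537]
ee_rot: [0.999, 0.035, 0.0, -0.0]
wrist_force: [-0.7, 7.4, 0.9]
finger_gap: 0.161
grasp_force: 21.1
```

Run:
```python
from ptr import *
p,d=snap('top','t7.png'); cv2.imwrite('pics/t7c.png',cv2.resize(p[145:215,250:345,::-1],None,fx=8,fy=8,interpolation=cv2.INTER_CUBIC))
measure(p)
```

```text
Traceback (most recent call last):
  File "ptr.py", line 8, in measure
    A=ray('top',*a,.031); o=np.array([.651,.1205]); ex=np.array([.9995,-.033])
TypeError: Value after * must be an iterable, not NoneType
```

View pics/t7c.png

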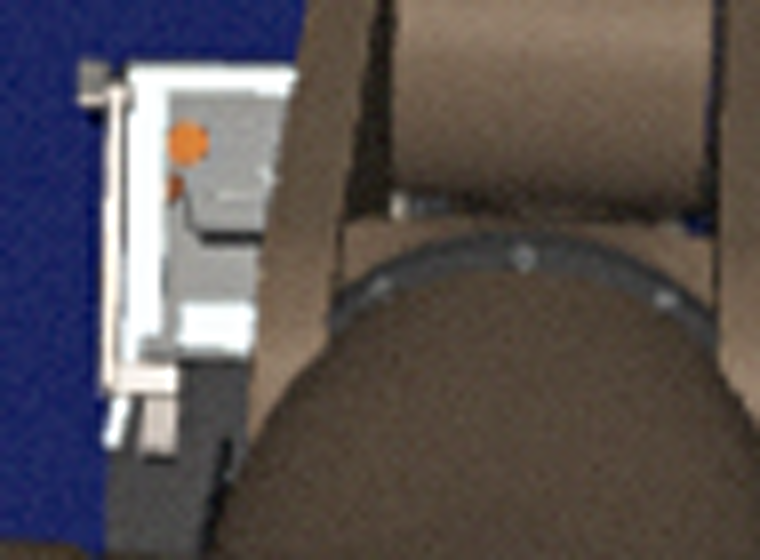

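The arm hides the pointer. From the tool angle the knob is at about 3.04, pointer about 22.6 mm against the line near 24. I'll turn 5° more, release and look.

apply_moves:
  commands: [0,-0.7,0,0,0,-5,3,0,0,0,0,0,0,3,0,0,0,0,0,0,25,0,0,0,0,0,0,36,0,0,0,0,0,0,36,0,0,30,0,0,0,36,0,0,60,0,0,0,36,0,0,40,0,0,0,36]

```text
clock: 19.52
position: [0.6438, -0.0152, 0.1851]
ee_rot: [1.0, -0.008, 0.001, 0.0]
wrist_force: [0.5, 0.6, 0.5]
finger_gap: 0.422
grasp_force: 0.0
```

apply_moves:
  commands: [-30,-60,0,0,0,0,36,-50,-60,0,0,0,0,36,-30,-60,0,0,0,0,36,0,-60,0,0,0,0,36,0,0,0,0,0,0,36]

```text
clock: 20.15
position: [0.5471, -0.239, 0.1829]
ee_rot: [1.0, -0.01, 0.001, 0.001]
wrist_force: [-0.4, 1.3, -0.1]
finger_gap: 0.422
grasp_force: 0.0
```

Run:
```python
from ptr import *
p,d=snap('top','t8.png'); cv2.imwrite('pics/t8c.png',cv2.resize(p[150:200,260:310,::-1],None,fx=12,fy=12,interpolation=cv2.INTER_CUBIC))
measure(p)
print(p[162:170,284:292].tolist())
```

```text
ptr (np.float64(289.252743902439), np.float64(165.9155487804878)) 24.6004061903312
284 [156 155 156 152 152 157 181 180 143 123  92  84  80  63  33  85 157 158
 154 155]
285 [152 150 158 152 153 158 184 185 155 153 144  91  71  68  78 108 161 157
 155 154]
286 [154 154 156 152 154 171 215 186 153 155 155 153 156 154 151 158 157 156
 157 158]
287 [152 156 151 154 153 173 217 188 153 155 155 157 157 162 156 158 156 155
 158 157]
288 [150 152 155 149 150 157 169 166 155 155 154 156 155 154 153 156 152 155
 151 156]
289 [152 152 149 151 147 139  87 105 147 152 151 149 150 148 153 148 153 153
 153 151]
[[[159, 158, 156], [162, 163, 158], [159, 160, 156], [156, 156, 151], [159, 158, 155], [155, 152, 149], [161, 162, 161], [236, 242, 244]], [[157, 155, 152], [156, 156, 152], [155, 154, 152], [160, 156, 154], [153, 153, 149], [154, 154, 151], [160, 163, 159], [237, 241, 245]], [[155, 154, 152], [159, 156, 153], [158, 156, 154], [155, 156, 153], [153, 151, 150], [147, 148, 147], [167, 169, 171], [253, 255, 255]], [[158, 159, 157], [160, 161, 158], [171, 173, 171], [174, 177, 173], [184, 177, 157], [176, 164, 139], [185, 172, 153], [251, 255, 255]], [[181, 188, 181], [184, 192, 187], [215, 222, 217], [219, 225, 217], [236, 217, 169], [213, 171, 87], [208, 165, 85], [240, 225, 182]], [[181, 186, 180], [187, 188, 185], [186, 191, 187], [188, 193, 188], [172, 173, 166], [122, 117, 105], [142, 142, 141], [251, 255, 255]], [[151, 151, 143], [160, 160, 155], [157, 160, 153], [158, 158, 153], [159, 159, 155], [147, 149, 148], [164, 168, 168], [255, 255, 255]], [[126, 127, 123], [157, 156, 153], [160, 158, 155], [158, 158, 155], [157, 159, 155], [157, 155, 152], [166, 169, 169], [255, 255, 255]]]
```

View pics/t8c.png

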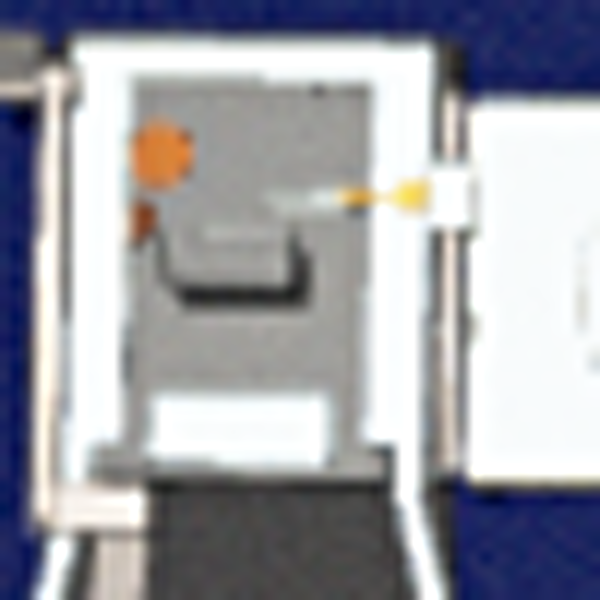

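The pointer (355,196) stands in line with the white line (300,202). Allowing for parallax, they are about 1 mm apart. The plate is home and the catch is down behind it.

```bash
python3 -c "
from plant import ctrl
print(ctrl.sign_off())"
```

```text
the job is handed in; nothing more can be done
None
```

I handed the job in at about 20 s: the plate is against the end stop with the catch dropped behind it, the pointer measures about 1 mm from the white line (3 mm allowed), the robot is clear, and the sign-off returned no verdict.

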